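# Take the mixer coupling from the back of the tilt bin

### The arm

A 6-joint arm with a two-finger parallel gripper is mounted at the origin on the work surface. World frame = base frame: x ahead of the robot, y to its left, z up, the work surface at z = 0. Lengths are in m, angles in rad, forces in N, time in s.
With the tool pointing down it reaches from about 0.35 to 0.775 m from the base axis. Payload 5.5 kg.
Tool frame: the origin (TCP) lies midway between the tips of the shut fingers; the grasp point (between the pads) lies 19 mm behind it; z points along the fingers, y is the line along which they close (so a half turn about z gives the same grasp; the last joint's range is limited). The gripper opens to 85 mm and grips with 20 to 120 N. Pads are 22 mm wide; open, the fingers measure 114 mm over their backs; the gripper's body (76 mm by 85 mm) begins 54 mm behind the grasp point. The pads swing forward as they close: fully open they stand 13 mm farther back than shut.
Start: joints at [0.997, 0.313, 0.046, 1.304, 0, 1.431], TCP at [0.242, 0.522, 0.231] pointing down, gripper open.
Joint ranges: [-2.76, 2.76], [-0.86, 1.69], [-1.03, 1.26], [-2.2, 2.34], [-1.47, 1.5], [-3.14, 3.14]. Speed limits (rad/s): [2.57, 2.57, 3.14, 3.14, 3.14, 3.14].

### API

Orientations are given as a unit quaternion [w, x, y, z].
In Python, from bench import sensors, viewer, workorder gives the robot as it stands.
- The arm moves only by the tool servo_tool, never from a script. Its argument "rows" is a list of rows, each a list of 3 entries, a list of its own where there are three numbers: the shift along the tool's x, y, z in m, then the turn, a rotation vector about the tool's x, y, z in degrees, then the finger opening in m, from 0 to 0.0854. In form: [[[tx, ty, tz], [wx, wy, wz], gripper], ...]. A call has 1 to 10 rows; each row is the pose to reach, as a shift and turn from the pose commanded when the call began, along the tool's axes at that moment; what a row does not reach only later rows make up. A row lasts 1/8 s, in which the tool goes at most 62.5 mm and 10.7 degrees, less where a joint would pass 70% of its speed; a pose out of reach is approached as far as the arm can. A call with a gripper value outside its range is refused whole. The fingers move at their own pace and stop on an object; the grip force is fixed at half the most. Time passes only in rows, so rows that repeat a pose let the fingers close. It gives the time, the measured TCP pose, the force, the opening and the grip force at its end, in the units of the state.
- sensors.observe(): the state, without advancing time (a new reading comes with each control period).
- viewer.grab_frame(name): name is "scene" or "top" or "wrist"; returns a dict with "img" (480x640x3 uint8, red, green, blue), "fx", "fy", "cx", "cy" (pixels), "k1" (the pictures are not rectified: a ray, as slopes to the right and down, at radius r is drawn at 1 + k1 r^2 times it, then the intrinsics apply), "R" (3x3) and "t" (3): a world point X has camera coordinates R X + t. Camera axes: x right, y down, z forward; pixel columns grow to the right and rows downward; lengths in m; the calibration is good to about 2 mm. A picture is of the moment at which its call begins. There is no depth.
- workorder.sign_off(): hands the job in; it is judged then, once.
The state is a dict: "time": time; "joint_pos": joint angles; "dq": joint speeds; "effort": joint torques, N m; "eef_pos": TCP position; "ee_rot": TCP orientation; "wrist_force": force on the tool from outside, world axes, zero at the start; "torque": the same for the moment, N m; "gripper_width": finger opening in m; "gripper_force": force on a finger pad.
Only numpy, scipy, OpenCV 4.12 (cv2) and the standard library are available. Lean on these libraries where they do the work, as an engineer would, in place of code of your own. Each camera call takes 0.05 s, during which the arm holds its last target. There are 200 camera calls.

### The job

In the pharmacy's compounding corner, pull the grey tilt bin forward by its handle bar, right to its stop, so that the parts at its back come out from under the glass shelf. Pick out the mixer coupling (the one with the round head), leave the plain square block in the bin, and set the coupling down in the middle of the steel tray without dropping it.

Things in the scene. Friction and masses are not known exactly. Their poses are not given: they have to be found in the camera images.
- bin_handle (a point): Middle of the tilt bin's steel handle bar, 10 mm thick, 110 mm long; turns with the bin. Bin shut: x level, into the bin; y along bar; z up. Bar stands 32 mm above the 90 mm front wall. Hinge line, parallel to the bar: 122 mm below (-z) and 15 mm behind (+x) it. Pulled to -x, the bar swings forward and down about the hinge (turn about -y) to a stop at 0.70 rad; 4-9 N; it stays where left.
- fitting_mid (a point): Mixer coupling, steel: square shank 22 x 22 x 36 mm, on it a round head 28 mm across, 22 mm high; 58 mm tall. Point at its centre, 29 mm above its foot; z runs up to the head, whose middle is 18 mm further along z. Stands in the bin's back, left or right. Bin tilted: it leans with the bin; grip the head along the handle's y direction; it lifts straight up or out along its own axis.
- block_mid (a point): Plain square steel block 22 x 22 x 40 mm, no head, in the bin's back about 120 mm beside the coupling; point at its centre. Bin: 120 deep, 250 wide, 4 mm walls, back wall 19 high. Both parts stand behind a partition 34 high, 66-70 mm behind the hinge line, and lean on it when tilted. A fixed glass shelf, 130-136 mm above the table, from 68 mm behind the hinge line backwards, covers them.
- tray_in (a point): Centre of the inner floor of the fixed square steel tray, 180 x 180 mm outside, 22 mm high, walls and floor 4 mm; the point is 4 mm above the table, x and y along its sides, z up.

How it is judged:
By the outcome, as a careful person would: the job done as asked, in the order asked, and still so for the second after the job is handed in, with the robot touching nothing.
It also fails if it takes over 58 s, if anything falls off the work surface, if the arm or the gripper's body presses on something with over 40 N, if the wrist force passes 120 N, or if a joint passes its speed limit or range.

## Working session

There is one attempt and no reset: what is moved stays moved. The work goes in short steps, Python scripts to look and compute and a tool call to move; the robot and the scene stay as the last step left them, time stands still between calls to the robot, and variables do not carry over. Pictures are saved under pics/ and viewed, at most 10 in all, crops included, and the job is handed in when it is done.

Besides the shell and the picture viewer there is one more tool, called after "Call:" in YAML: its name, and indented under it one key for each argument. servo_tool: Moves the arm, as the interface text tells. Its arguments: {"type":"object","properties":{"rows":{"type":"array"}},"required":["rows"]}

```bash
mkdir -p pics; cat > h.py <<'E'
import numpy as np, cv2
from bench import sensors, viewer, workorder
from scipy.spatial.transform import Rotation as Ro
def grab(n,f=None):
    d=viewer.grab_frame(n)
    if f: cv2.imwrite('pics/'+f,d['img'][:,:,::-1])
    np.save('pics/%s.npy'%n,d,allow_pickle=True)
    return d
def load(n): return np.load('pics/%s.npy'%n,allow_pickle=True).item()
def ray(d,u,v):
    a=np.array([(u-d['cx'])/d['fx'],(v-d['cy'])/d['fy']]); s=a.copy()
    for _ in range(30): s=a/(1+d['k1']*(s@s))
    R=np.array(d['R']);t=np.array(d['t'])
    return -R.T@t, R.T@np.array([s[0],s[1],1.])
def onz(d,u,v,z):
    o,r=ray(d,u,v); return o+r*(z-o[2])/r[2]
def tri(*l):
    A=np.zeros((3,3));b=np.zeros(3)
    for d,u,v in l:
        o,r=ray(d,u,v); r=r/np.linalg.norm(r); P=np.eye(3)-np.outer(r,r); A+=P;b+=P@o
    x=np.linalg.solve(A,b)
    return x
def proj(d,X):
    c=np.array(d['R'])@X+np.array(d['t']); s=c[:2]/c[2]; s=s*(1+d['k1']*(s@s))
    return s*[d['fx'],d['fy']]+[d['cx'],d['cy']]
def pose():
    s=sensors.observe(); q=s['ee_rot']; return np.array(s['eef_pos']),Ro.from_quat([q[1],q[2],q[3],q[0]])
E
python3 - <<'E'
from h import *
for n in('scene','top'):
    d=grab(n,n+'0.png'); print(n,d['fx'],d['k1'],-np.array(d['R']).T@d['t'])
p,r=pose(); print(p,r.as_matrix().round(3),sensors.observe()['time'])
E
```

```text
scene 450.1478291307362 -0.1158505105843705 [ 1.06028989 -0.01333532  0.59557592]
top 516.7416657442938 -0.12221911575664472 [ 0.48341825 -0.05106716  0.99847783]
[0.24144087 0.52135809 0.23051454] [[-0.907  0.42  -0.001]
 [ 0.42   0.907 -0.001]
 [ 0.    -0.002 -1.   ]] 0.1
```

View pics/scene0.png

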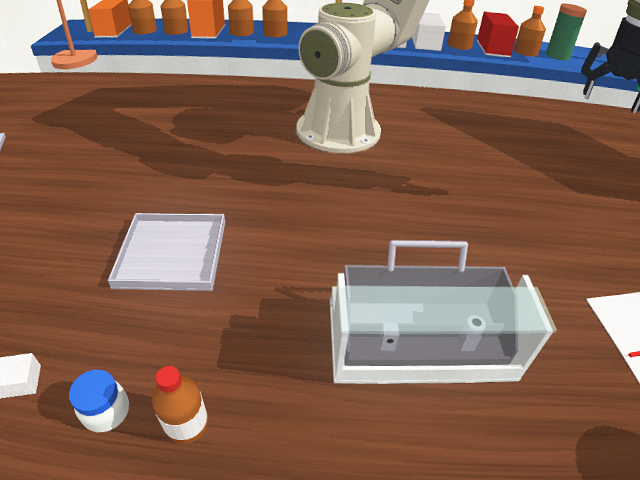

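View pics/top0.png

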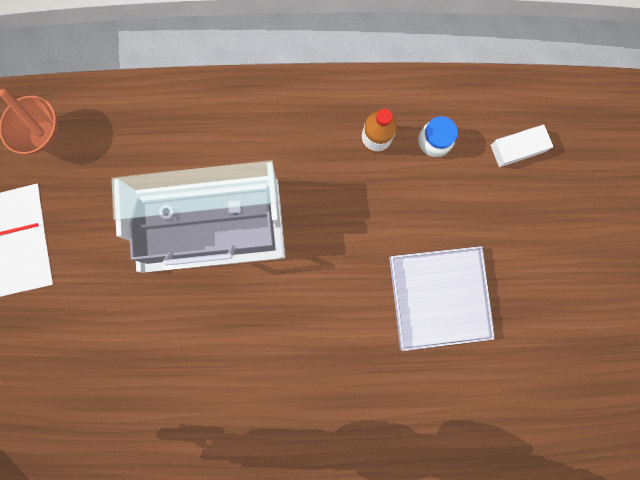

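The scene view shows the bin with its bar at about (391–467, 243). The coupling's round head is at (477,322), the block at (390,330) and the tray around (170,250). In the top view the bar runs (165,262)–(232,252), the head is at (166,211) and the tray centre is near (441,298).

```bash
python3 - <<'E'
from h import *
s=load('scene');t=load('top')
a=cv2.resize(s['img'][225:335,380:500],None,fx=5,fy=5,interpolation=cv2.INTER_CUBIC)[:,:,::-1]
b=cv2.resize(t['img'][190:280,110:300],None,fx=4,fy=4,interpolation=cv2.INTER_CUBIC)[:,:,::-1]
c=np.zeros((600,800,3),np.uint8); c[:240,:600]=a[:240]; c[240:600,:760]=b; cv2.imwrite('pics/c1.png',c)
for n,(u1,v1),(u2,v2) in(('R',(391,243),(232,252)),('L',(467,243),(165,262))): print(n,tri((s,u1,v1),(t,u2,v2)))
print('tray corners',[onz(t,*p,.022).round(3) for p in((390,256),(482,247),(494,340),(401,350))])
for p in((390,256),(482,247),(494,340),(401,350)): pass
print('head',onz(t,166,211,.062),onz(s,477,322,.062))
E
```

```text
R [0.57291568 0.08318124 0.14088182]
L [0.55878909 0.19835434 0.13877949]
tray corners [array([ 0.572, -0.201,  0.022]), array([ 0.585, -0.381,  0.022]), array([ 0.407, -0.396,  0.022]), array([ 0.394, -0.216,  0.022])]
head [0.65967087 0.21675175 0.062     ] [0.64668015 0.22260421 0.062     ]
```

View pics/c1.png

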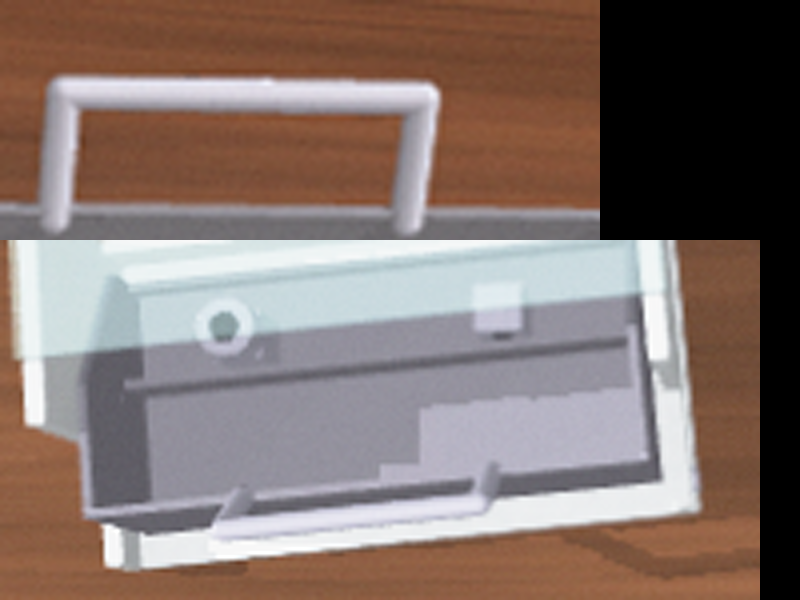

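The crop shows the bar's axis ends at scene (389.8,243)/(467.8,244.5) and top (233.5,255.7)/(163.5,262.5). The head is at (224,325) in the crop, which is (166,211.3) in the top view.

```bash
cat >> h.py <<'E'
def tool_delta(X,Rm=None):
    p,r=pose(); print('shift',(r.inv().apply(X-p)*1000).round(0),'mm; turn',(None if Rm is None else (r.inv()*Ro.from_matrix(Rm)).as_rotvec(True).round(1)))
E
python3 - <<'E'
from h import *
s=load('scene');t=load('top')
R=tri((s,389.8,243.2),(t,233.5,255.7));L=tri((s,467.8,244.4),(t,163.5,262.5))
print(R,L,np.linalg.norm(L-R),'mid',(L+R)/2)
for X,a,b in((R,(389.8,243.2),(233.5,255.7)),(L,(467.8,244.4),(163.5,262.5))): print(proj(s,X)-a,proj(t,X)-b)
y=(L-R);y[2]=0;y/=np.linalg.norm(y);print('yaw deg',np.degrees(np.arctan2(-y[0],y[1])))
x=np.array([y[1],-y[0],0])
m=(L+R)/2; print('bin y',y,'x',x,'hinge',m+.015*x-[0,0,.122])
print('head',tri((t,166,211.3),(s,477,322.5)))
E
```

```text
[0.56726452 0.08209753 0.13497729] [0.55816227 0.20121874 0.13556071] 0.11946988716696812 mid [0.5627134  0.14165814 0.135269  ]
[-1.48752489  0.0078587 ] [-1.31768589 -0.06115775]
[-1.61784661  0.05849074] [-1.41937071 -0.21505029]
yaw deg 4.369571894022625
bin y [-0.07618951  0.99709335  0.        ] x [0.99709335 0.07618951 0.        ] hinge [0.5776698  0.14280098 0.013269  ]
head [0.6571934  0.21510378 0.07420307]
```

```bash
python3 - <<'E'
from h import *
y=np.array([-.0762,.9971,0]);x=np.array([.9971,.0762,0]);m=np.array([.5627,.1417,.135])
tool_delta(m+[0,0,.06],np.c_[y,x,[0,0,-1]])
E
```

```text
shift [-451. -209.   36.] mm; turn [-0.1  0.  60.8]
```

Call:
servo_tool:
  rows:
    - [[-0.05,-0.023,0.004],[0,0,8],0.06]
    - [[-0.1,-0.046,0.008],[0,0,16],0.06]
    - [[-0.15,-0.07,0.012],[0,0,24],0.06]
    - [[-0.2,-0.093,0.016],[0,0,32],0.06]
    - [[-0.25,-0.116,0.02],[0,0,40],0.06]
    - [[-0.3,-0.139,0.024],[0,0,48],0.06]
    - [[-0.35,-0.162,0.028],[0,0,55],0.06]
    - [[-0.4,-0.185,0.032],[0,0,60.8],0.06]
    - [[-0.451,-0.209,0.036],[0,0,60.8],0.06]
    - [[-0.451,-0.209,0.036],[0,0,60.8],0.06]

```text
time: 1.35
eef_pos: [0.5649, 0.1393, 0.194]
ee_rot: [-0.0, 0.682, 0.732, -0.001]
wrist_force: [-0.3, -0.4, -0.2]
gripper_width: 0.0602
gripper_force: 0.0
```

```bash
python3 - <<'E'
from h import *
d=grab('wrist','w1.png'); s=sensors.observe()
p,r=pose();print(s['time'],p,r.as_matrix().round(3),s['wrist_force'],s['gripper_width'],-np.array(d['R']).T@d['t'])
for z in(-.055,0,.055): print(proj(d,np.array([.5627,.1417,.135])+z*np.array([-.0762,.9971,0])))
E
```

```text
1.4 [0.56347337 0.14094068 0.19422857] [[-0.072  0.997 -0.002]
 [ 0.997  0.072  0.   ]
 [ 0.    -0.002 -1.   ]] [-0.22261019  0.18519394 -0.2509827 ] 0.060261458943157035 [0.55958148 0.20625322 0.33541851]
[320.52317478 340.12088005]
[319.82796534 256.41665431]
[319.02558412 160.33299949]
```

View pics/w1.png

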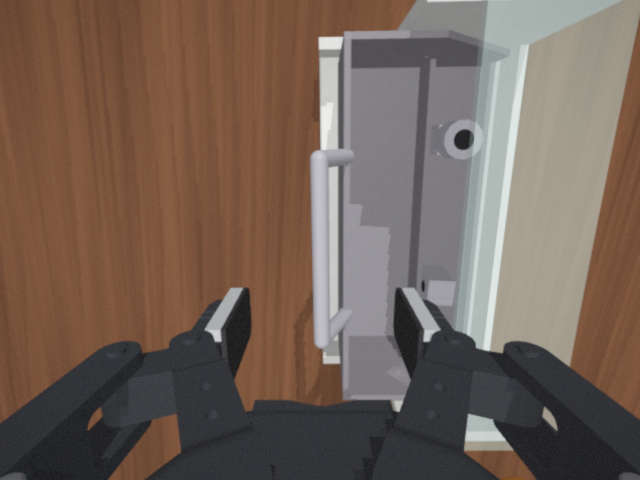

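The wrist view shows the bar from (319,152) to (322,348), centred between the fingers (235–410). This matches the prediction, so I'll go down and grip.

Call:
servo_tool:
  rows:
    - [[0,0,0.03],[0,0,0],0.05]
    - [[0,0,0.055],[0,0,0],0.05]
    - [[0,0,0.076],[0,0,0],0.05]
    - [[0,0,0.076],[0,0,0],0.05]
    - [[0,0,0.076],[0,0,0],0.0]
    - [[0,0,0.076],[0,0,0],0.0]
    - [[0,0,0.076],[0,0,0],0.0]
    - [[0,0,0.076],[0,0,0],0.0]
    - [[0,0,0.076],[0,0,0],0.0]

```text
time: 2.52
eef_pos: [0.5639, 0.143, 0.1207]
ee_rot: [0.0, 0.68, 0.734, 0.001]
wrist_force: [-0.3, 2.2, 6.7]
gripper_width: 0.0073
gripper_force: 58.7
```

Call:
servo_tool:
  rows:
    - [[0,-0.0045,0.0006],[-2.5,0,0],0.0]
    - [[0,-0.0092,0.0016],[-5,0,0],0.0]
    - [[0,-0.0137,0.0028],[-7.5,0,0],0.0]
    - [[0,-0.018,0.004],[-10,0,0],0.0]
    - [[0,-0.0268,0.0075],[-15,0,0],0.0]
    - [[0,-0.0354,0.0115],[-20,0,0],0.0]
    - [[0,-0.0354,0.0115],[-20,0,0],0.0]

```text
time: 3.4
eef_pos: [0.5259, 0.1398, 0.1077]
ee_rot: [0.118, 0.669, 0.722, 0.128]
wrist_force: [-2.5, 0.3, 2.3]
gripper_width: 0.0078
gripper_force: 62.0
```

Call:
servo_tool:
  rows:
    - [[0,-0.0092,0.0016],[-5,0,0],0.0]
    - [[0,-0.018,0.004],[-10,0,0],0.0]
    - [[0,-0.0268,0.0075],[-15,0,0],0.0]
    - [[0,-0.0354,0.0115],[-20,0,0],0.0]
    - [[0,-0.0394,0.0138],[-22.5,0,0],0.0]
    - [[0,-0.0394,0.0138],[-22.5,0,0],0.0]
    - [[0,-0.0394,0.0138],[-22.5,0,0],0.0]

```text
time: 4.28
eef_pos: [0.5219, 0.1425, 0.1038]
ee_rot: [0.243, 0.642, 0.684, 0.247]
wrist_force: [-6.1, -21.4, 11.6]
gripper_width: 0.0074
gripper_force: 66.0
```

```bash
python3 - <<'E'
from h import *
d=grab('top'); e=grab('scene')
a=cv2.resize(d['img'][150:300,90:310],None,fx=3.6,fy=3.6)[:,:,::-1]
cv2.imwrite('pics/t2.png',a)
s=sensors.observe();print(s['time'],s['eef_pos'],s['wrist_force'],s['joint_pos'])
E
```

```text
4.375 [0.52195606 0.1425268  0.10384688] [ -6.12868146 -20.78524005  11.39596391] [ 0.16213527 -0.03294482 -1.02401765 -0.12360045 -0.07869431  1.63969248]
```

View pics/t2.png

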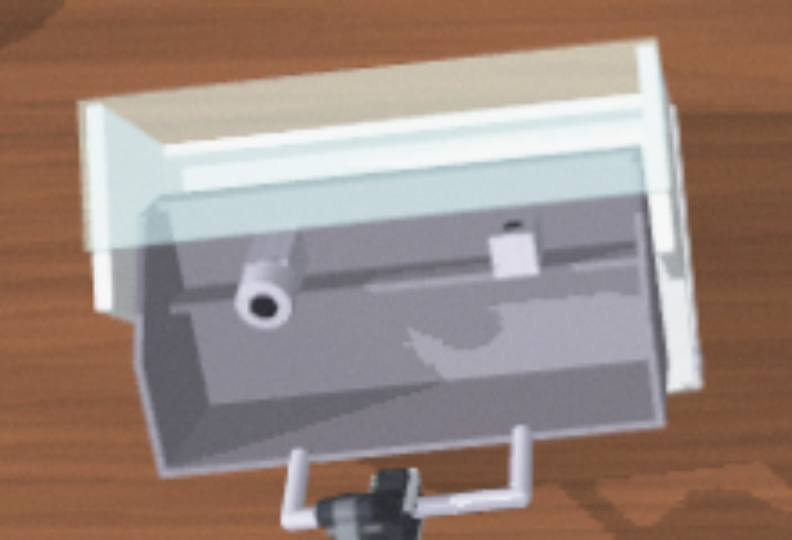

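The top view shows the gripper holding the bar with the bin partly tilted; the head is at about (264,305) and the block at (515,250) in the crop. Joint 3 is near its limit because of the tool tilt, so I'll lean the tool back and carry on pulling with it more upright.

Call:
servo_tool:
  rows:
    - [[0,0.001,0],[5,0,0],0.0]
    - [[0,0.002,0],[10,0,0],0.0]
    - [[0,0.002,0],[10,0,0],0.0]

```text
time: 4.75
eef_pos: [0.5249, 0.1434, 0.1059]
ee_rot: [0.185, 0.66, 0.704, 0.187]
wrist_force: [-2.4, -17.7, 11.5]
gripper_width: 0.0074
gripper_force: 65.1
```

```bash
cat > st.py <<'E'
from h import *
s=sensors.observe();p,r=pose();M=r.as_matrix();z=M[:,2]
x=np.array([.9971,.0762,0]);h=np.array([.5777,.1428,.0133])
b=p-.014*z; v=b-h
print(s['time'],'p',p,'tilt',np.degrees(np.arctan2(z@x,-z[2])).round(1),'yaw y',np.degrees(np.arctan2(M[1,0],M[0,0])).round(1),'bin deg',np.degrees(np.arctan2(-v@x,v[2])-np.arctan2(15,122)).round(1),'r',np.hypot(v@x,v[2]).round(4),'F',s['wrist_force'],'j',np.round(s['joint_pos'],2),s['gripper_width'])
E
python3 st.py
```

```text
4.75 p [0.52488827 0.1434288  0.10594069] tilt 30.5 yaw y 93.5 bin deg 22.7 r 0.1205 F [ -2.42641762 -17.66290215  11.49917126] j [ 0.15  0.   -0.83  0.21 -0.06  1.64] 0.007379009137220309
```

```bash
cat >> st.py <<'E'
def targ(bd,tilt,mm=.014):
    a=np.radians(bd);t=np.radians(tilt);c,s=np.cos(a),np.sin(a);k=np.array([0,0,1.])
    y=np.array([-.0762,.9971,0])
    h2=h+0*y
    bar=h2+(-.015*c-.122*s)*x+(.122*c-.015*s)*k
    Z=np.sin(t)*x-np.cos(t)*k
    T=bar+mm*Z; M=np.c_[y,np.cross(Z,y),Z]
    tool_delta(T,M)
E
python3 - <<'E'
from st import *
for b,t in((26,27),(30,24),(34,21),(38,18),(41,15),(43,15)): targ(b,t)
E
```

```text
4.75 p [0.52488827 0.1434288  0.10594069] tilt 30.5 yaw y 93.5 bin deg 22.7 r 0.1205 F [ -2.42641762 -17.66290215  11.49917126] j [ 0.15  0.   -0.83  0.21 -0.06  1.64] 0.007379009137220309
shift [-5. -8. -2.] mm; turn [ 3.5  1.1 -0.4]
shift [ -5. -17.  -2.] mm; turn [ 6.5  1.1 -0.4]
shift [ -5. -26.  -0.] mm; turn [ 9.5  1.1 -0.4]
shift [ -5. -35.   1.] mm; turn [12.5  1.1 -0.5]
shift [ -5. -42.   3.] mm; turn [15.5  1.1 -0.5]
shift [ -5. -46.   4.] mm; turn [15.5  1.1 -0.5]
```

Call:
servo_tool:
  rows:
    - [[-0.003,-0.008,0.0],[3.5,1,0],0.0]
    - [[-0.003,-0.013,0.0],[5,1,0],0.0]
    - [[-0.003,-0.017,0.0],[6.5,1,0],0.0]
    - [[-0.003,-0.026,0.001],[9.5,1,0],0.0]
    - [[-0.003,-0.035,0.002],[12.5,1,0],0.0]
    - [[-0.003,-0.042,0.004],[15.5,1,0],0.0]
    - [[-0.003,-0.046,0.005],[15.5,1,0],0.0]
    - [[-0.003,-0.046,0.005],[15.5,1,0],0.0]

```text
time: 5.75
eef_pos: [0.4932, 0.1421, 0.0821]
ee_rot: [0.09, 0.674, 0.726, 0.103]
wrist_force: [3.5, -4.8, 18.2]
gripper_width: 0.0079
gripper_force: 65.5
```

```bash
python3 st.py
```

```text
5.75 p [0.49315803 0.14208007 0.0820687 ] tilt 15.7 yaw y 94.3 bin deg 40.0 r 0.1206 F [ 3.54412002 -4.75131344 18.21776239] j [ 0.13  0.1  -0.66  0.53 -0.01  1.62] 0.007940204466949407
```

Call:
servo_tool:
  rows:
    - [[0,-0.003,0.002],[0,0,0],0.0]
    - [[0,-0.007,0.004],[0,0,0],0.0]
    - [[0,-0.007,0.004],[0,0,0],0.0]

```text
time: 6.12
eef_pos: [0.4934, 0.1421, 0.0819]
ee_rot: [0.095, 0.673, 0.725, 0.108]
wrist_force: [0.3, -6.2, 40.8]
gripper_width: 0.0077
gripper_force: 68.0
```

```bash
python3 st.py
```

```text
6.125 p [0.49336212 0.14209855 0.08190867] tilt 16.5 yaw y 94.3 bin deg 40.0 r 0.1204 F [ 0.33393981 -6.2115766  40.77334465] j [ 0.13  0.1  -0.67  0.51 -0.01  1.62] 0.007705205787406161
```

Call:
servo_tool:
  rows:
    - [[0,0.006,-0.003],[0,0,0],0.0]
    - [[0,0.006,-0.003],[0,0,0],0.0]
    - [[0,0.006,-0.003],[0,0,0],0.045]
    - [[0,0.006,-0.003],[0,0,0],0.045]
    - [[0,0.006,-0.003],[0,0,0],0.045]
    - [[0,0.006,-0.02],[0,0,0],0.045]
    - [[0,0.006,-0.05],[0,0,0],0.045]
    - [[0,0.006,-0.09],[0,0,0],0.045]
    - [[0,0.006,-0.14],[8,0,0],0.045]
    - [[0,0.006,-0.17],[16,0,0],0.045]

```text
time: 7.38
eef_pos: [0.4397, 0.1376, 0.2382]
ee_rot: [-0.012, 0.679, 0.734, -0.005]
wrist_force: [2.0, 0.2, -0.3]
gripper_width: 0.0451
gripper_force: 0.0
```

```bash
python3 - <<'E'
from h import *
s=sensors.observe();p,r=pose();print(s['time'],p,r.as_matrix().round(3),s['joint_pos'],s['wrist_force'])
t=grab('top');e=grab('scene');w=grab('wrist')
c=np.zeros((600,800,3),np.uint8)
a=cv2.resize(t['img'][190:300,110:280],None,fx=2.35,fy=2.35,interpolation=cv2.INTER_CUBIC); c[:258,:399]=a[:258,:399]
a=cv2.resize(e['img'][225:355,330:560],None,fx=1.73,fy=1.73,interpolation=cv2.INTER_CUBIC);c[:224,402:800]=a[:224,:398]
c[262:598,:448]=cv2.resize(w['img'],(448,336))
cv2.imwrite('pics/m3.png',c[:,:,::-1])
E
```

```text
7.375 [0.43966747 0.1376257  0.23815245] [[-0.078  0.997 -0.025]
 [ 0.997  0.078  0.008]
 [ 0.01  -0.024 -1.   ]] [ 0.1213222   0.10848276 -0.19652727  1.2892624   0.01133742  1.61415942] [ 1.95345412  0.24827452 -0.31669001]
```

View pics/m3.png

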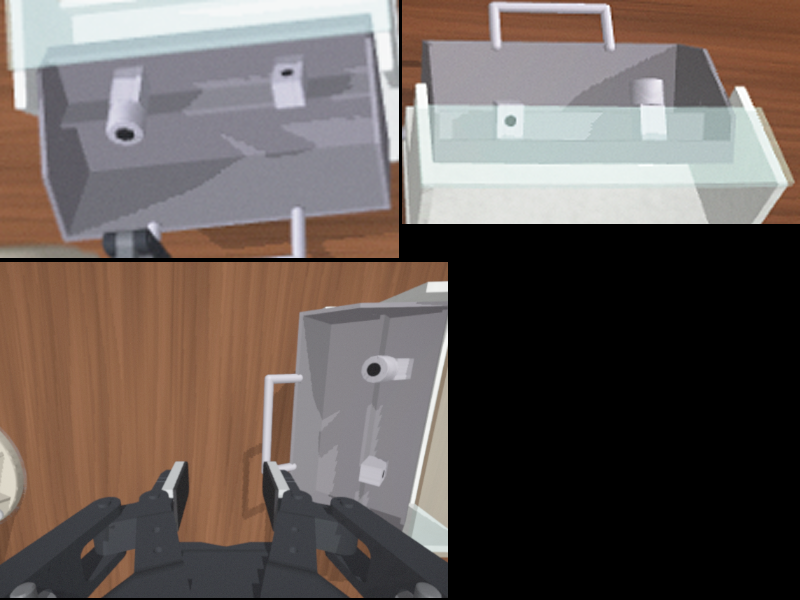

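The combined crop shows the bin fully tilted. In the top view the head's hole is at full-frame (162.8,246.6), and in the wrist view at (534,153). The block is still in its place and the coupling is clear of the shelf.

```bash
python3 - <<'E'
from h import *
t=load('top');w=load('wrist')
# refine hole: dark blob centroid near the guesses
def blob(d,u,v,k):
    g=cv2.cvtColor(d['img'],cv2.COLOR_RGB2GRAY)[v-k:v+k,u-k:u+k]
    m=(g<75).astype(np.uint8); n,l,s,c=cv2.connectedComponentsWithStats(m)
    i=1+np.argmax(s[1:,4]); print(s[i]); return c[i]+[u-k,v-k]
a=blob(t,163,247,8);b=blob(w,534,153,22);print(a,b)
X=tri((t,*a),(w,*b));print('headtop',X,proj(t,X)-a,proj(w,X)-b)
x=np.array([.9971,.0762,0]);y=np.array([-.0762,.9971,0]);h=np.array([.5777,.1428,.0133])
v=X-h;print('bin coords',v@x,v@y,v[2],'expect .022,?,.0996')
s_,c_=np.sin(.7),np.cos(.7);ax=-s_*x+[0,0,c_];
Xp=h+.022*x+(v@y)*y+[0,0,.0996]
for n,Q in(('meas',X),('pred',Xp)):
  G=Q-.008*ax   # grasp point: 3 mm above head middle
  for td in(40,30):
    T_=np.radians(td);Z=np.sin(T_)*x-np.cos(T_)*np.array([0,0,1]);
    for back in(.09,0):
      T=G+.019*Z-back*-ax
      T=G+.019*Z+back*ax
      print(n,td,back,T.round(3)); tool_delta(T,np.c_[-np.cross(Z,y)*-1*0+np.cross(y,Z),y,Z])
E
```

```text
[ 5  6  7  5 25]
[ 13  14  18  18 261]
[162.88 246.84] [533.50957854 153.27586207]
headtop [0.587914   0.20865607 0.10857649] [-0.35676306 -0.21558284] [-0.85475118  0.77704511]
bin coords 0.015202616649741868 0.06488678519002865 0.09527649421713491 expect .022,?,.0996
meas 40 0.09 [0.547 0.206 0.157]
shift [ 59. 111.  78.] mm; turn [-31.8 -32.7 -85.9]
meas 40 0 [0.605 0.21  0.088]
shift [ 58. 170. 146.] mm; turn [-31.8 -32.7 -85.9]
meas 30 0.09 [0.545 0.205 0.155]
shift [ 59. 108.  80.] mm; turn [-24.  -24.9 -87.7]
meas 30 0 [0.603 0.21  0.086]
shift [ 58. 167. 148.] mm; turn [-24.  -24.9 -87.7]
pred 40 0.09 [0.554 0.206 0.161]
shift [ 59. 118.  74.] mm; turn [-31.8 -32.7 -85.9]
pred 40 0 [0.612 0.21  0.092]
shift [ 58. 177. 141.] mm; turn [-31.8 -32.7 -85.9]
pred 30 0.09 [0.551 0.206 0.159]
shift [ 59. 115.  76.] mm; turn [-24.  -24.9 -87.7]
pred 30 0 [0.609 0.21  0.09 ]
shift [ 58. 174. 143.] mm; turn [-24.  -24.9 -87.7]
```

Call:
servo_tool:
  rows:
    - [[0.006,0.011,0.005],[-2.4,-2.5,-8.8],0.06]
    - [[0.012,0.022,0.01],[-4.8,-5,-17.5],0.06]
    - [[0.018,0.033,0.016],[-7.2,-7.5,-26.3],0.06]
    - [[0.024,0.044,0.024],[-9.6,-10,-35],0.06]
    - [[0.03,0.055,0.032],[-12,-12.5,-43.8],0.06]
    - [[0.036,0.066,0.04],[-14.4,-15,-52.6],0.06]
    - [[0.042,0.077,0.05],[-16.8,-17.5,-61.4],0.06]
    - [[0.048,0.088,0.06],[-19.2,-19.9,-70.2],0.06]
    - [[0.054,0.099,0.07],[-21.6,-22.4,-79],0.06]
    - [[0.059,0.11,0.076],[-24,-24.9,-87.7],0.06]

```text
time: 8.78
eef_pos: [0.5423, 0.2055, 0.1555]
ee_rot: [0.258, -0.04, 0.965, 0.01]
wrist_force: [0.7, -0.4, 0.2]
gripper_width: 0.06
gripper_force: 0.0
```

Call:
servo_tool:
  rows:
    - [[0,0,0],[0,0,0],0.06]
    - [[0,0,0],[0,0,0],0.06]

```text
time: 9.02
eef_pos: [0.5436, 0.2052, 0.1576]
ee_rot: [0.258, -0.036, 0.965, 0.01]
wrist_force: [-0.0, 0.1, 0.7]
gripper_width: 0.0597
gripper_force: 0.0
```

```bash
python3 - <<'E'
from h import *
w=grab('wrist','w4.png')
s=sensors.observe();p,r=pose();print(s['time'],p,r.as_matrix().round(3),np.round(s['joint_pos'],2),s['wrist_force'])
print(proj(w,np.array([.5879,.2087,.1086])))
E
```

```text
9.075 [0.54417528 0.2054503  0.15820885] [[-0.864 -0.075  0.498]
 [-0.065  0.997  0.038]
 [-0.499  0.001 -0.866]] [ 0.27  0.02 -0.66  0.39 -0.1   0.17] [-0.60608365 -0.75376166  0.80894387]
[322.02074302 280.55490814]
```

View pics/w4.png

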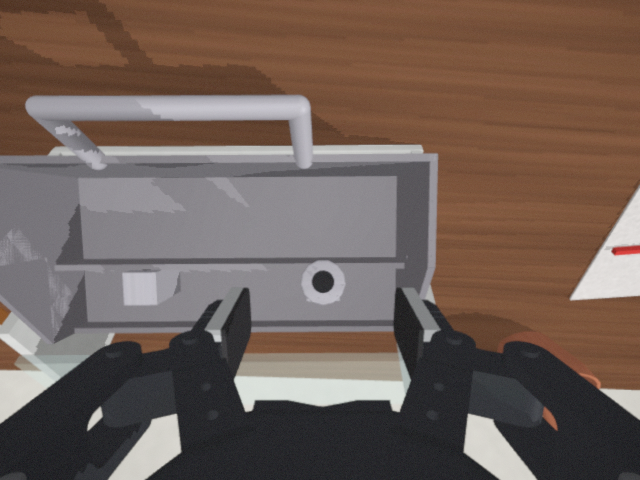

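The wrist view shows the hole at (322,282), predicted at (322,280.5), centred between the fingers. The block is at (140,288). I'll go in along the coupling's axis and close.

Call:
servo_tool:
  rows:
    - [[-0.003,0,0.015],[0,-4,0],0.055]
    - [[-0.006,0,0.03],[0,-8,0],0.055]
    - [[-0.01,0,0.05],[0,-8,0],0.055]
    - [[-0.013,0,0.068],[0,-8,0],0.055]
    - [[-0.016,0,0.082],[0,-8,0],0.055]
    - [[-0.017,0,0.089],[0,-8,0],0.055]
    - [[-0.017,0,0.089],[0,-8,0],0.055]

```text
time: 9.95
eef_pos: [0.6041, 0.2101, 0.0898]
ee_rot: [0.325, -0.036, 0.945, 0.013]
wrist_force: [0.6, -0.4, 0.4]
gripper_width: 0.055
gripper_force: 0.0
```

```bash
python3 - <<'E'
from h import *
w=grab('wrist','w5.png')
s=sensors.observe();p,r=pose();M=r.as_matrix();print(s['time'],p,M.round(3),np.round(s['joint_pos'],2),s['wrist_force'])
G=p-.019*M[:,2];ax=-np.sin(.7)*np.array([.9971,.0762,0])+[0,0,np.cos(.7)]
X=np.array([.5879,.2087,.1086]);print('grasp vs head top in tool mm',(r.inv().apply(X-G)*1000).round(1))
E
```

```text
10.0 [0.60377571 0.21009402 0.08988665] [[-0.786 -0.077  0.614]
 [-0.06   0.997  0.047]
 [-0.616  0.    -0.788]] [ 0.26  0.18 -0.79 -0.05 -0.11  0.15] [ 0.54231742 -0.41402758  1.5292961 ]
grasp vs head top in tool mm [ 1.  -0.2 -5.6]
```

View pics/w5.png

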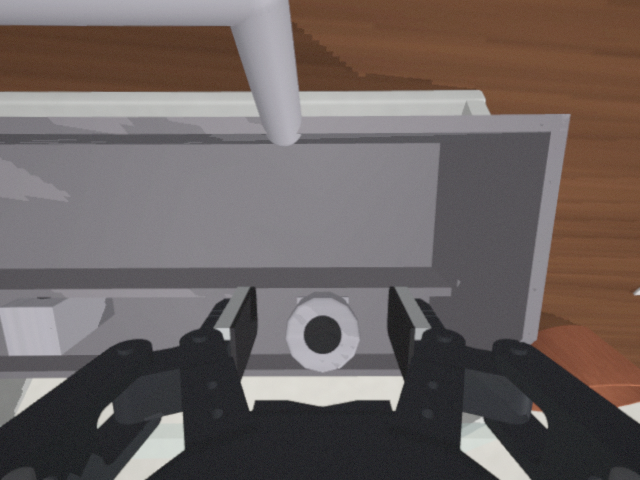

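The head's hole is at (322,334), between the pads. I'll check it against the projection before closing.

```bash
python3 - <<'E'
from h import *
w=load('wrist');p,r=pose();M=r.as_matrix();X=np.array([.5879,.2087,.1086])
print(proj(w,X)); 
for k in(-.019,-.0246,-.011):print(k,proj(w,p+k*M[:,2]))
# tool-x offset of seen hole at plane 24.6 mm behind TCP
o,d=ray(w,322,334);n=M[:,2]
for k in(-.0246,-.021,-.028):
  q=o+d*((p+k*n-o)@n)/(d@n);print(k,(r.inv().apply(q-p)*1000).round(1))
E
```

```text
[321.4516991  332.75051346]
-0.019 [321.92229555 327.68915313]
-0.0246 [321.92608314 335.35333556]
-0.011 [321.91737752 317.74012189]
-0.0246 [  0.6   0.  -24.6]
-0.021 [ -1.5   0.  -21. ]
-0.028 [  2.5   0.  -28. ]
```

Call:
servo_tool:
  rows:
    - [[0,0,0],[0,0,0],0.0]
    - [[0,0,0],[0,0,0],0.0]
    - [[0,0,0],[0,0,0],0.0]
    - [[0,0,0],[0,0,0],0.0]
    - [[0,0,0],[0,0,0],0.0]
    - [[0,0,-0.005],[0,0,0],0.0]
    - [[0,0,-0.015],[0,0,0],0.0]
    - [[0,0,-0.03],[0,0,0],0.0]

```text
time: 11.0
eef_pos: [0.5841, 0.2084, 0.1131]
ee_rot: [0.325, -0.036, 0.945, 0.012]
wrist_force: [0.4, -0.4, -1.1]
gripper_width: 0.026
gripper_force: 59.0
```

Call:
servo_tool:
  rows:
    - [[0,0,-0.02],[0,0,0],0.0]
    - [[0,0,-0.04],[0,0,0],0.0]
    - [[0,0,-0.06],[0,0,0],0.0]
    - [[-0.006,0,-0.075],[0,3,0],0.0]
    - [[-0.018,0,-0.09],[0,8,0],0.0]
    - [[-0.03,0,-0.105],[0,14,0],0.0]
    - [[-0.04,0,-0.115],[0,20,0],0.0]
    - [[-0.043,0,-0.118],[0,26,0],0.0]
    - [[-0.043,0,-0.118],[0,32,0],0.0]
    - [[-0.043,0,-0.118],[0,38,0],0.0]

```text
time: 12.25
eef_pos: [0.5464, 0.2057, 0.2345]
ee_rot: [-0.001, -0.039, 0.999, 0.0]
wrist_force: [0.8, -0.5, -0.7]
gripper_width: 0.0259
gripper_force: 59.0
```

```bash
python3 - <<'E'
from h import *
w=grab('wrist'); e=grab('scene'); t=grab('top')
s=sensors.observe();p,r=pose();M=r.as_matrix();print(s['time'],p,M.round(3),np.round(s['joint_pos'],2),s['wrist_force'],s['gripper_width'])
c=np.hstack([cv2.resize(e['img'][130:330,330:530],(400,400)),cv2.resize(t['img'][130:330,60:260],(400,400))])
cv2.imwrite('pics/l6.png',c[:,:,::-1])
a=np.radians(4.4);x=np.array([np.cos(a),np.sin(a),0]);y=np.array([-x[1],x[0],0])
tool_delta(np.array([.4895,-.2985,.2]),np.c_[-x,y,[0,0,-1]])
E
```

```text
12.4 [0.5473405  0.20557218 0.23231786] [[-0.997 -0.076  0.   ]
 [-0.076  0.997 -0.   ]
 [-0.    -0.    -1.   ]] [ 0.22  0.33  0.07  1.31 -0.    0.15] [ 0.57911034 -0.4544782  -1.86666645] 0.026109324402141927
shift [  96. -498.   32.] mm; turn [-0.  0. -0.]
```

View pics/l6.png

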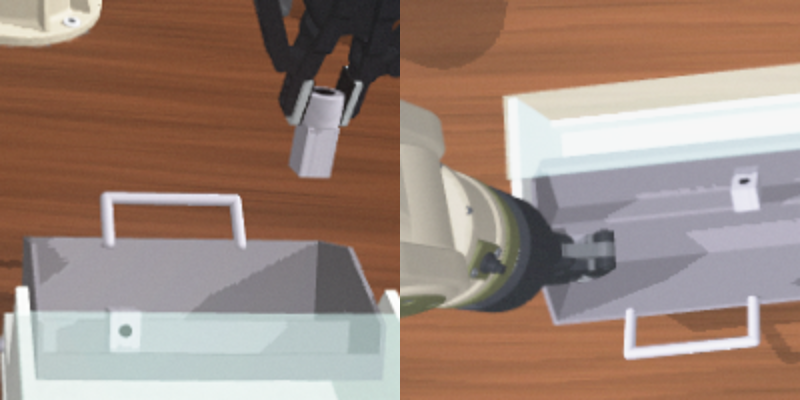

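The scene view shows the coupling held by its head (at about (325,95) in the crop), hanging nearly upright, with the block still in the tilted bin. Now to the tray.

Call:
servo_tool:
  rows:
    - [[0.005,-0.025,0],[0,0,0],0.0]
    - [[0.014,-0.07,0],[0,1,0],0.0]
    - [[0.024,-0.125,0],[0,2,0],0.0]
    - [[0.035,-0.18,0],[0,2,0],0.0]
    - [[0.046,-0.235,0],[0,2,0],0.0]
    - [[0.056,-0.29,0],[0,2,0],0.0]
    - [[0.067,-0.345,0],[0,2,0],0.0]
    - [[0.078,-0.4,0.01],[0,2,0],0.0]
    - [[0.088,-0.45,0.02],[0,2,0],0.0]
    - [[0.096,-0.498,0.032],[0,2,0],0.0]

```text
time: 13.65
eef_pos: [0.4882, -0.2994, 0.2018]
ee_rot: [-0.016, -0.038, 0.999, -0.002]
wrist_force: [0.4, 0.0, -1.0]
gripper_width: 0.0266
gripper_force: 59.2
```

Call:
servo_tool:
  rows:
    - [[0,0,0.03],[0,0,0],0.0]
    - [[0,0,0.06],[0,0,0],0.0]
    - [[0,0,0.09],[0,0,0],0.0]
    - [[0,0,0.11],[0,0,0],0.0]
    - [[0,0,0.11],[0,0,0],0.0]

```text
time: 14.28
eef_pos: [0.4836, -0.297, 0.0902]
ee_rot: [-0.018, -0.039, 0.999, -0.0]
wrist_force: [-0.3, -0.6, -0.8]
gripper_width: 0.0261
gripper_force: 59.4
```

```bash
python3 - <<'E'
from h import *
w=grab('wrist'); e=grab('scene'); t=grab('top')
s=sensors.observe();p,r=pose();M=r.as_matrix();print(s['time'],p,M.round(3),np.round(s['joint_pos'],2),s['wrist_force'],s['gripper_width'])
k=(M@[0,0,1])
for z in(.004,.1): print('scene',proj(e,np.array([p[0],p[1],z])), 'foot pred',p[2]-.033)
u,v=proj(e,np.array([p[0],p[1],.07])).astype(int);print(u,v)
c=np.hstack([cv2.resize(e['img'][v-60:v+60,u-60:u+60],(480,480),interpolation=cv2.INTER_CUBIC),cv2.resize(w['img'],(320,240))[:,:].repeat(1,0) if 0 else np.vstack([cv2.resize(w['img'],(320,240)),np.zeros((240,320,3),np.uint8)])])
cv2.imwrite('pics/p7.png',c[:,:,::-1])
E
```

```text
14.425 [ 0.48573315 -0.29870068  0.09254565] [[-0.996 -0.077 -0.033]
 [-0.077  0.997 -0.005]
 [ 0.033 -0.002 -0.999]] [-0.68  0.4  -0.18  1.01 -0.02 -0.76] [-0.08555464  0.04388626 -1.36674414] 0.026196563060346557
scene [171.03933744 249.03337351] foot pred 0.05954565370924085
scene [161.094648   209.50581538] foot pred 0.05954565370924085
164 222
```

View pics/p7.png

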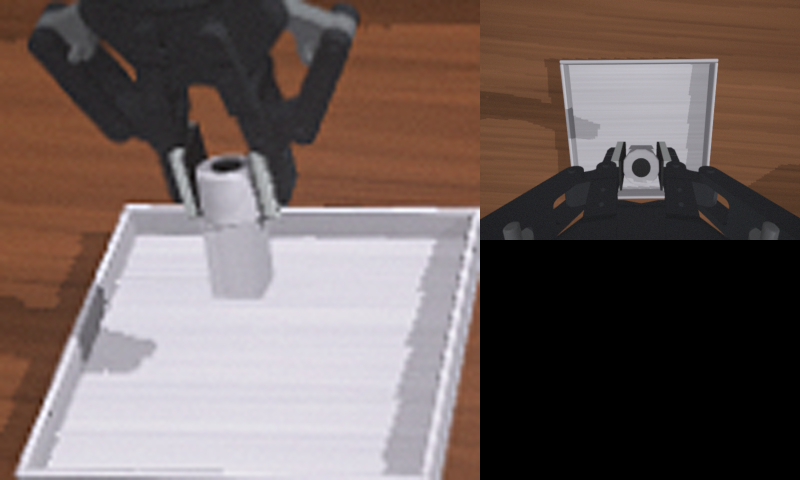

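```bash
python3 - <<'E'
from h import *
e=load('scene');w=load('wrist');p,r=pose()
def pts(P,yaw,lean,h_top):
    # head-top centre & foot corners; lean: head toward -x by lean deg (about y at grasp)
    A=Ro.from_euler('zy',[yaw,-lean],degrees=True) if 0 else Ro.from_euler('z',yaw,degrees=True)*Ro.from_euler('y',-lean,degrees=True)
    G=P+[0,0,.019]
    return [G+A.apply(q) for q in([0,0,.0056],[.011,.011,-.0524],[.011,-.011,-.0524],[-.011,-.011,-.0524],[-.011,.011,-.0524])]
for lean in(0,8,15):
  print(lean,'lift',[proj(e,q).round(1).tolist() for q in pts(np.array([.5473,.2056,.2323]),4.4,lean,0)])
  print(lean,'tray',[proj(e,q).round(1).tolist() for q in pts(p,4.4,lean,0)])
  print(lean,'wrist',[proj(w,q).round(1).tolist() for q in pts(p,4.4,lean,0)])
# wrist: profile up from the hole along the column of the head (gradient rows)
g=cv2.cvtColor(w['img'],cv2.COLOR_RGB2GRAY)
print('col',[(v,int(g[v,316:328].mean())) for v in range(270,350,3)])
g2=cv2.cvtColor(e['img'],cv2.COLOR_RGB2GRAY)
for u in(160,164,167,170): print(u,[int(a) for a in g2[196:244,u]])
E
```

```text
0 lift [[491.2, 174.6], [488.9, 212.8], [474.1, 212.4], [470.0, 202.7], [484.5, 203.1]]
0 tray [[159.2, 201.7], [170.2, 231.3], [158.0, 231.1], [160.9, 223.0], [172.8, 223.2]]
0 wrist [[316.5, 340.9], [339.1, 304.3], [297.0, 304.3], [296.3, 264.0], [339.6, 264.0]]
8 lift [[491.0, 174.3], [490.8, 215.0], [475.8, 214.6], [471.2, 206.5], [485.8, 206.9]]
8 tray [[159.3, 201.5], [169.1, 233.2], [156.8, 233.0], [160.1, 226.1], [172.0, 226.3]]
8 wrist [[316.5, 338.9], [339.1, 318.7], [296.9, 318.8], [296.7, 277.1], [339.3, 277.1]]
15 lift [[490.8, 174.1], [492.6, 216.4], [477.5, 216.0], [472.4, 209.4], [487.1, 209.8]]
15 tray [[159.4, 201.3], [168.0, 234.5], [155.7, 234.2], [159.2, 228.5], [171.3, 228.7]]
15 wrist [[316.5, 337.0], [339.2, 331.7], [296.8, 331.7], [296.9, 289.0], [339.1, 289.0]]
col [(270, 179), (273, 184), (276, 180), (279, 183), (282, 183), (285, 179), (288, 177), (291, 108), (294, 98), (297, 99), (300, 151), (303, 160), (306, 162), (309, 163), (312, 161), (315, 155), (318, 45), (321, 43), (324, 42), (327, 43), (330, 41), (333, 41), (336, 42), (339, 40), (342, 42), (345, 42
[... 265 characters left out ...]
97, 99, 117, 140, 85, 78, 151, 189, 208, 203, 201, 198, 194, 194, 194, 199, 198, 197, 195, 187, 178, 180, 180, 181, 180, 180, 181, 178, 180, 180, 179, 182, 180, 182, 180, 179, 183, 181, 188, 218, 216, 223, 225, 219, 222, 216]
167 [47, 48, 44, 44, 145, 162, 145, 141, 131, 106, 85, 85, 82, 130, 137, 186, 198, 197, 197, 196, 193, 179, 174, 173, 174, 177, 173, 174, 176, 175, 177, 176, 176, 177, 179, 176, 181, 177, 176, 177, 186, 216, 218, 224, 222, 222, 222, 219]
170 [47, 47, 47, 49, 50, 76, 97, 116, 134, 184, 181, 177, 170, 171, 165, 169, 167, 156, 155, 153, 96, 158, 160, 170, 175, 173, 171, 172, 170, 171, 172, 171, 171, 174, 173, 173, 171, 171, 187, 208, 213, 217, 217, 225, 223, 222, 222, 220]
```

The scene and wrist views show the coupling leaning about 16° in the grip: its foot edge is at wrist row 290, and upright it would be at 264. I'll turn it upright about the grasp point and check again.

Call:
servo_tool:
  rows:
    - [[0.001,0,0],[0,5,0],0.0]
    - [[0.002,0,0],[0,11,0],0.0]
    - [[0.002,0,-0.001],[0,16,0],0.0]
    - [[0.002,0,-0.001],[0,16,0],0.0]
    - [[0.002,0,-0.001],[0,16,0],0.0]

```text
time: 15.05
eef_pos: [0.4837, -0.2989, 0.0925]
ee_rot: [-0.155, -0.038, 0.987, -0.006]
wrist_force: [-0.5, 0.0, -0.9]
gripper_width: 0.0261
gripper_force: 59.3
```

```bash
cat > chk.py <<'E'
from h import *
e=grab('scene');w=grab('wrist');p,r=pose();M=r.as_matrix();s=sensors.observe()
print(s['time'],p,M[:,2].round(3),s['wrist_force'],s['gripper_width'])
def pts(lean):
    A=Ro.from_euler('z',4.4,degrees=True)*Ro.from_euler('y',-lean,degrees=True); G=p-.019*M[:,2]
    return [G+A.apply(q) for q in([0,0,.0056],[-.014,0,.0056],[-.0058,0,.0056],[-.011,0,-.0524],[.011,0,-.0524],[.014,0,.0056])]
for l in(-10,0,10,20): print(l,'wrist rows top,rim,hole,footback',[round(proj(w,q)[1],1) for q in pts(l)[:4]],'scene top, front foot',[proj(e,pts(l)[i]).round(1).tolist() for i in(0,4)])
g=cv2.cvtColor(w['img'],cv2.COLOR_RGB2GRAY)
print('col',[(v,int(g[v,316:328].mean())) for v in range(250,345,3)])
g2=cv2.cvtColor(e['img'],cv2.COLOR_RGB2GRAY)
u=int(proj(e,pts(0)[4])[0])
for k in(-2,0,2): print(u+k,[int(a) for a in g2[190:250,u+k]])
E
python3 chk.py
```

```text
15.15 [ 0.48306075 -0.29889736  0.09266474] [-0.307 -0.024 -0.952] [-0.2407941   0.56007146 -1.03377427] 0.026117134889564617
-10 wrist rows top,rim,hole,footback [np.float64(331.9), np.float64(294.4), np.float64(316.5), np.float64(268.8)] scene top, front foot [[158.7, 203.7], [165.1, 229.7]]
0 wrist rows top,rim,hole,footback [np.float64(329.3), np.float64(290.4), np.float64(313.1), np.float64(285.7)] scene top, front foot [[158.8, 203.3], [163.8, 232.8]]
10 wrist rows top,rim,hole,footback [np.float64(326.5), np.float64(287.7), np.float64(310.2), np.float64(303.2)] scene top, front foot [[159.0, 203.0], [162.3, 235.1]]
20 wrist rows top,rim,hole,footback [np.float64(323.8), np.float64(286.3), np.float64(307.9), np.float64(321.2)] scene top, front foot [[159.1, 202.7], [160.7, 236.5]]
col [(250, 200), (253, 202), (256, 199), (259, 199), (262, 199), (265, 196), (268, 196), (271, 193), (274, 196), (277, 200), (280, 196), (283, 194), (286, 196), (289, 194), (292, 111), (295, 110), (298, 137), (301, 188), (304, 167), (307, 167), (310, 166), (313, 166), (316, 114), (319, 46), (322, 45),
[... 242 characters left out ...]
163, 164, 165, 163, 161, 162, 160, 158, 163, 164, 197, 221, 219, 220, 226, 227, 224, 224, 219, 220, 221, 222, 222, 221, 221]
163 [42, 52, 56, 57, 57, 51, 49, 50, 45, 42, 44, 42, 78, 107, 79, 95, 99, 172, 182, 170, 148, 142, 142, 163, 183, 179, 182, 181, 183, 186, 152, 156, 161, 164, 162, 164, 160, 162, 165, 166, 164, 162, 163, 162, 166, 198, 221, 217, 220, 225, 227, 225, 223, 220, 219, 220, 223, 223, 222, 225]
165 [52, 53, 55, 48, 45, 39, 41, 50, 49, 43, 46, 45, 47, 44, 43, 78, 121, 112, 89, 90, 105, 131, 160, 159, 191, 187, 186, 181, 191, 219, 158, 158, 159, 163, 159, 161, 162, 162, 156, 164, 160, 162, 162, 162, 169, 200, 223, 219, 222, 227, 225, 225, 223, 221, 217, 220, 223, 221, 223, 221]
```

Both views now agree that it is upright to within about 2–3°, with the foot about 54 mm above the tray floor. Lowering.

Call:
servo_tool:
  rows:
    - [[-0.005,0,0.014],[0,0,0],0.0]
    - [[-0.0095,0,0.029],[0,0,0],0.0]
    - [[-0.014,0,0.043],[0,0,0],0.0]
    - [[-0.014,0,0.043],[0,0,0],0.0]
    - [[-0.014,0,0.043],[0,0,0],0.0]

```text
time: 15.78
eef_pos: [0.4832, -0.2987, 0.0465]
ee_rot: [-0.157, -0.038, 0.987, -0.006]
wrist_force: [-0.2, 0.8, -1.7]
gripper_width: 0.0263
gripper_force: 59.3
```

Call:
servo_tool:
  rows:
    - [[-0.0006,0,0.002],[0,0,0],0.0]
    - [[-0.0012,0,0.004],[0,0,0],0.0]
    - [[-0.0018,0,0.006],[0,0,0],0.0]
    - [[-0.0018,0,0.006],[0,0,0],0.0]

```text
time: 16.27
eef_pos: [0.483, -0.2986, 0.0402]
ee_rot: [-0.157, -0.038, 0.987, -0.006]
wrist_force: [-0.5, -0.3, -1.2]
gripper_width: 0.0264
gripper_force: 59.3
```

Call:
servo_tool:
  rows:
    - [[-0.0003,0,0.001],[0,0,0],0.0]
    - [[-0.0003,0,0.001],[0,0,0],0.0]
    - [[-0.0006,0,0.002],[0,0,0],0.0]
    - [[-0.0006,0,0.002],[0,0,0],0.0]

```text
time: 16.77
eef_pos: [0.4832, -0.2987, 0.0395]
ee_rot: [-0.156, -0.038, 0.987, -0.006]
wrist_force: [-1.5, 2.2, 6.7]
gripper_width: 0.0259
gripper_force: 60.3
```

Call:
servo_tool:
  rows:
    - [[-0.0003,0,0.001],[0,0,0],0.0]
    - [[-0.0003,0,0.001],[0,0,0],0.0]
    - [[-0.0003,0,0.001],[0,0,0],0.0]

```text
time: 17.15
eef_pos: [0.4832, -0.2988, 0.0395]
ee_rot: [-0.156, -0.038, 0.987, -0.007]
wrist_force: [-2.2, 1.1, 13.1]
gripper_width: 0.0264
gripper_force: 60.8
```

```bash
python3 chk.py | head -5; python3 -c "
from h import *;print(sensors.observe()['torque'])"
```

```text
17.25 [ 0.48315623 -0.29876153  0.03949986] [-0.308 -0.025 -0.951] [-1.49576379  2.67184752 12.94595671] 0.025824123897926852
-10 wrist rows top,rim,hole,footback [np.float64(332.4), np.float64(294.9), np.float64(317.0), np.float64(269.3)] scene top, front foot [[164.6, 227.0], [170.5, 250.9]]
0 wrist rows top,rim,hole,footback [np.float64(329.8), np.float64(290.9), np.float64(313.6), np.float64(286.2)] scene top, front foot [[164.7, 226.6], [169.3, 254.0]]
10 wrist rows top,rim,hole,footback [np.float64(327.0), np.float64(288.2), np.float64(310.7), np.float64(303.7)] scene top, front foot [[164.9, 226.3], [168.0, 256.4]]
20 wrist rows top,rim,hole,footback [np.float64(324.3), np.float64(286.8), np.float64(308.4), np.float64(321.7)] scene top, front foot [[165.0, 226.1], [166.6, 258.0]]
[ 0.49679602  0.71887799 -0.19734796]
```

Call:
servo_tool:
  rows:
    - [[0.0003,0,-0.0015],[0,0,0],0.0]
    - [[0.0003,0,-0.0015],[0,0,0],0.027]
    - [[0.0003,0,-0.0015],[0,0,0],0.029]
    - [[0.0003,0,-0.0015],[0,0,0],0.031]
    - [[0.0003,0,-0.0015],[0,0,0],0.035]
    - [[0.0003,0,-0.0015],[0,0,0],0.042]
    - [[0.0003,0,-0.0015],[0,0,0],0.05]
    - [[0.0003,0,-0.0015],[0,0,0],0.06]
    - [[0.0003,0,-0.0015],[0,0,0],0.06]

```text
time: 18.38
eef_pos: [0.4832, -0.2987, 0.0388]
ee_rot: [-0.156, -0.038, 0.987, -0.006]
wrist_force: [-0.1, 0.4, -0.1]
gripper_width: 0.0601
gripper_force: 0.0
```

```bash
python3 - <<'E'
from h import *
w=grab('wrist');p,r=pose();M=r.as_matrix();s=sensors.observe();print(s['time'],p,s['wrist_force'],s['gripper_width'])
g=cv2.cvtColor(w['img'],cv2.COLOR_RGB2GRAY)[260:400,280:370]
n,l,S,c=cv2.connectedComponentsWithStats((g<75).astype(np.uint8))
for i in range(1,n):
  if S[i,4]>300:print(S[i],c[i]+[280,260])
a=Ro.from_euler('z',4.4,degrees=True)
for X in([.4890,-.2983,.062],): print(proj(w,np.array(X)))
print((r.inv().apply([0,0,.1])).round(3))
E
```

```text
18.425 [ 0.48317446 -0.29866939  0.0387641 ] [ 0.49925111 -0.1436794  -0.05274854] 0.06042529405935761
[  24   57   37   38 1109] [322.00811542 335.78449053]
[321.38211846 329.33253349]
[ 0.031  0.    -0.095]
```

Call:
servo_tool:
  rows:
    - [[0.003,0,-0.01],[0,0,0],0.06]
    - [[0.009,0,-0.028],[0,0,0],0.06]
    - [[0.018,0,-0.055],[0,0,0],0.06]
    - [[0.03,0,-0.09],[0,0,0],0.06]
    - [[0.043,0,-0.13],[0,0,0],0.06]
    - [[0.06,0,-0.18],[0,0,0],0.06]
    - [[0.06,0,-0.18],[0,0,0],0.06]

```text
time: 19.3
eef_pos: [0.4834, -0.3, 0.2339]
ee_rot: [-0.153, -0.038, 0.987, -0.009]
wrist_force: [0.2, 0.7, -0.6]
gripper_width: 0.0598
gripper_force: 0.0
```

```bash
python3 - <<'E'
from h import *
e=grab('scene');w=grab('wrist');p,r=pose();s=sensors.observe();print(s['time'],p,s['wrist_force'])
def holes(d,box):
  u0,v0,u1,v1=box;g=cv2.cvtColor(d['img'],cv2.COLOR_RGB2GRAY)[v0:v1,u0:u1]
  n,l,S,c=cv2.connectedComponentsWithStats((g<80).astype(np.uint8))
  return [(S[i].tolist(),(c[i]+[u0,v0]).round(1)) for i in range(1,n) if S[i,4]>8]
X=np.array([.4905,-.298,.062])
print('scene pred',proj(e,X),holes(e,(145,212,190,260)))
u,v=proj(w,X).astype(int);print('wrist pred',u,v,holes(w,(u-40,v-40,u+40,v+40)))
E
```

```text
19.4 [ 0.48221733 -0.29900045  0.22943704] [ 0.7137725  -0.00590114 -0.24807971]
scene pred [164.75853081 227.70870187] [([17, 14, 7, 5, 25], array([165. , 228.2]))]
wrist pred 323 287 [([35, 35, 13, 14, 138], array([323.7, 288.7]))]
```

The head's hole sits where an upright coupling at the tray centre should show it, in both views and to within 2 px. The gripper is clear, so I'm handing in.

```bash
python3 -c "
from bench import workorder;print(workorder.sign_off())"
```

```text
the job is handed in; nothing more can be done
None
```

The job is handed in: the bin is pulled to its stop, the coupling stands upright within a few millimetres of the tray's centre, the block is still in the bin, and the clock read about 19 s of the 58 s allowed.

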